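# Raise the fume booth window to its mark and start the fan

## Task

Get the fume booth ready for soldering without grasping anything: with the fingertips, push its sliding window up from beneath the orange lip, and only from beneath, until the lip's small orange pointer is level with the red marker on the post; do not run on past the marker. Leave the window standing there, then press the green fan button fully down with a fingertip, let it come back up and draw clear. Leave the tools and other things on the bench where they are.

Things in the scene. Friction and masses are not known exactly. Their poses are not given: they have to be found in the camera images.
- booth: Fume booth fixed to the bench: grey cabinet 170 deep x 260 wide on a 105 mm high plinth, with two aluminium posts up to z 523 mm at its window side. Origin: on the bench, under the booth, 70 mm behind the plinth's front face. Its own -x is the window side (towards the robot), y across, z up; x of the booth points horizontally into the booth.
- magnifier_lamp: Fixed bench lamp, an obstacle. Its black gooseneck arches over the bench in front of the booth, from its clamp at world (0.25, -0.11) m through (0.32, -0.02, 0.30) and (0.37, 0.10, 0.22) to (0.42, 0.28, 0.20); its head hangs at x 0.37 to 0.58, y 0.40 to 0.66, z 0.19 to 0.26. Origin: world (0.389, 0.263, -0.086). Keep the arm off it.
- sash (a joint): The clear window sliding straight up between the posts, in m: 0 fully down, 0.19 fully up. It is counterweighted and stays wherever it is left; 3 to 6 N moves it either way.
- lip: The orange finger lip along the window's lower edge, carried by the window. Origin: the same as the booth's, raised by the joint value. It is 190 wide (y -95 to 95 mm), 10 mm thick, and stands out from x -62 to -115 mm, so 45 mm in front of posts and plinth; its front edge is rounded. The space under it, down to the bench, is open; it is 117 mm high with the window fully down.
- lip_top: Black rubber strip 3 mm thick lying on top of the lip (origin as the lip's; it covers x -110 to -64 mm, y -93 to 93 mm). Not to be touched: the window is pushed from beneath only.
- lip_front (a point): Middle of the lip's lower front edge: mid-width, at the height of the lip's flat underside. Its axes are the booth's.
- lip_pointer (a point): End of the small orange pointer (5 mm high) beside the lip's right end, at the lip's mid height (5 mm above its underside). Its axes are the booth's.
- mark_tip (a point): Tip of the red height marker, a 16 mm block with a point, on the front of the right-hand post (seen from the robot); the pointer must come level with it. The marker's height differs from run to run. Its axes are the booth's.
- fan_box: Yellow control box fixed on the bench, 70x60x36 mm, carrying the green button on its top; it stands left or right in front of the booth. Origin: centre of its underside.
- fan_button (a joint): Green push button, in m: 0 up, 0.006 fully down; it counts as pressed from 0.0045. A spring of about 5 N at full travel brings it back.
- fan_button_top (a point): Centre of the green button's top face (30 mm across, 58 mm above the bench when up); pressed straight down.
- solder_spool: White and blue solder spool, 60 mm across, 36 mm high, standing on the bench left or right in front of the booth; loose, to be left alone. Origin: centre of its underside.
- driver_red: Red-handled screwdriver, 167 mm long along its y, 20 mm high, loose, to be left alone. Origin: centre of its underside.
- pliers_blue: Blue-handled pliers, 132 mm long along its y, 10 mm high, loose, to be left alone. Origin: centre of its underside.
- tape_amber: Roll of amber tape, 72 mm across, 12 mm high, loose, to be left alone. Origin: centre of its underside.
- battery_9v: Block battery 27x48x18 mm, loose, to be left alone. Origin: centre of its underside.
Things that resemble listed ones, but are neither listed nor needed, are in the scene too. Of the things that look like the fan_box, the smaller one is meant.

How it is judged:
By the outcome, as a careful person would: the job done as asked, in the order asked, and still so for the second after the job is handed in, with the robot touching nothing.
It also fails if it takes over 54 s, if anything falls off the work surface, if the arm or the gripper's body presses on something with over 40 N, if the wrist force passes 120 N, or if a joint passes its speed limit or range.

## Robot

A 7-joint arm with a two-finger parallel gripper is mounted at the origin on a cart in front of the work surface, level with it; the furniture and walls round the work are solid. World frame = base frame: x ahead of the robot, y to its left, z up, the work surface at z = 0. Lengths are in m, angles in rad, forces in N, time in s.
With the tool pointing down it reaches from about 0.425 to 0.8 m from the base axis. Payload 8.3 kg.
Tool frame: the origin (TCP) lies midway between the tips of the shut fingers; the grasp point (between the pads) lies 19 mm behind it; z points along the fingers, y is the line along which they close (so a half turn about z gives the same grasp; the last joint's range is limited). The gripper opens to 85 mm and grips with 20 to 120 N. Pads are 22 mm wide; open, the fingers measure 114 mm over their backs; the gripper's body (76 mm by 85 mm) begins 54 mm behind the grasp point. The pads swing forward as they close: fully open they stand 13 mm farther back than shut.
Start: joints at [1.159, 0.383, 0.016, 1.37, -0.006, 1.388, -0.046], TCP at [0.214, -0.587, 0.231] pointing down, gripper open.
Joint ranges: [-2.95, 2.95], [-0.25, 2.06], [-1.52, 1.56], [0.18, 2.33], [-1.44, 4.58], [0.02, 2.06], [-3.01, 3.01]. Speed limits (rad/s): [2.39, 2.39, 3.01, 3.01, 3.14, 3.14, 3.14].

## Interface

Orientations are given as [roll, pitch, yaw] about the fixed x, y, z axes, in that order (R = Rz(yaw) Ry(pitch) Rx(roll)).
In Python, from cell import ctrl gives the robot as it stands.
- The arm moves only by the tool servo_tool, never from a script. Its argument "rows" is a list of rows, each an object of numbers: "x", "y", "z": the shift along the world's x, y, z in units of 800 mm (1.0 is 800 mm); "ax", "ay", "az": the turn, a rotation vector about the world's x, y, z in units of 180 degrees (1.0 is 180 degrees); "claw": the closure, from 0 (fully open) to 1 (shut). A call has 1 to 12 rows; each row is the pose to reach, as a shift and turn from the pose commanded when the call began, turning the shorter way round; what a row does not reach only later rows make up. A row lasts 1/8 s, in which the tool goes at most 62.5 mm and 10.7 degrees, less where a joint would pass 70% of its speed; a pose out of reach is approached as far as the arm can. A call with a number of a shift or a turn outside -1 to 1 is refused whole. A call with a gripper value outside its range is refused whole. The fingers move at their own pace and stop on an object; "grip_force" is the grip in N (left out, the last holds). Time passes only in rows, so rows that repeat a pose let the fingers close. It gives the time, the measured TCP pose, the force, the opening and the grip force at its end, in the units of the state.
- ctrl.get_obs(): the state, without advancing time (a new reading comes with each control period).
- ctrl.grab_frame(name): name is "side" or "top" or "wrist"; returns a dict with "img" (400x640x3 uint8, red, green, blue), "z_map" (400x640 float32, m along the optical axis (not along the pixel's ray), 0 where there is no reading), "mtx" (3x3 intrinsics, pixels), "R" (3x3) and "t" (3): a world point X has camera coordinates R X + t; the wrist camera has in their place "T_tool_cam" (4x4, takes a point from camera to tool coordinates, whose origin is the TCP and whose axes are the flange's). Camera axes: x right, y down, z forward; pixel columns grow to the right and rows downward; lengths in m; the calibration is good to about 2 mm. The wrist camera is an equidistant fisheye: a pixel r from the principal point sees the ray r / f radians off the axis. A picture is of the moment at which its call begins: read the wrist's pose just before it.
- ctrl.sign_off(): hands the job in; it is judged then, once.
Trained networks look in a picture, given as the dict that the camera call returned (one of the last four; its "shot" number tells which), for a name from the list of things; names that differ only in an ending like _2 or _b are one class to them, and where a whole thing is asked for, a point or a joint stands for the part that bears it (a point fixed in the world has none). Each returns a list of dicts, best first, with "confidence" (0 to 1); they miss things now and then, are a little off and sometimes report something else, mostly with a low value. They report only what shows in the picture. A call takes as long as a camera call. They do not tell look-alikes from the thing itself.
- ctrl.recognise(picture, name): "pixel" ([column, row] in pixels, amid what is visible of it).
The state is a dict: "t": time; "qpos": joint angles; "qd": joint speeds; "tau": joint torques, N m; "tcp_pos": TCP position; "ee_rot": TCP orientation; "force": force on the tool from outside, world axes, zero at the start; "ft_torque": the same for the moment, N m; "opening": finger opening in m; "gripper_force": force on a finger pad.
Only numpy, scipy, OpenCV 4.12 (cv2) and the standard library are available. Lean on these libraries where they do the work, as an engineer would, in place of code of your own. Each camera call takes 0.05 s, during which the arm holds its last target. There are 200 camera calls.

## Working session

There is one attempt and no reset: what is moved stays moved. The work goes in short steps, Python scripts to look and compute and a tool call to move; the robot and the scene stay as the last step left them, time stands still between calls to the robot, and variables do not carry over. Pictures are saved under pics/ and viewed, at most 10 in all, crops included, and the job is handed in when it is done.

Besides the shell and the picture viewer there is one more tool, called after "Call:" as name([rows], argument=value, ...), one row to a line, values as JSON. servo_tool: Moves the arm, as the interface text tells. Shifts and turns lie within -1 to 1; 1 stands for 800 mm of shift or 180 degrees of turn. Its arguments: {"type":"object","properties":{"rows":{"type":"array","items":{"type":"object","properties":{"x":{"type":"number","minimum":-1,"maximum":1},"y":{"type":"number","minimum":-1,"maximum":1},"z":{"type":"number","minimum":-1,"maximum":1},"ax":{"type":"number","minimum":-1,"maximum":1},"ay":{"type":"number","minimum":-1,"maximum":1},"az":{"type":"number","minimum":-1,"maximum":1},"claw":{"type":"number"}}}},"grip_force":{"type":"number"}},"required":["rows"]}

```bash
mkdir -p pics; cat > h.py <<'E'
import numpy as np,cv2
from cell import ctrl
def px2w(f,u,v,z=None):
    u=int(round(u));v=int(round(v))
    if z is None:
        p=f["z_map"][max(0,v-1):v+2,max(0,u-1):u+2];p=p[p>0]
        z=float(np.median(p)) if p.size else np.nan
    c=np.linalg.inv(f["mtx"])@[u,v,1]*z
    return f["R"].T@(c-f["t"])
def w2px(f,X):
    c=f["mtx"]@(f["R"]@np.array(X)+f["t"]);return c[:2]/c[2]
def cloud(f):
    v,u=np.mgrid[:400,:640];z=f["z_map"]
    c=np.stack([u,v,np.ones_like(u)],-1)@np.linalg.inv(f["mtx"]).T*z[...,None]
    return (c-f["t"])@f["R"]
def save(f,n): cv2.imwrite("pics/"+n,cv2.cvtColor(f["img"],cv2.COLOR_RGB2BGR))
E
python3 - <<'E'
from h import *
np.set_printoptions(precision=4,suppress=True)
o=ctrl.get_obs();print(o)
for n in("side","top"):
    f=ctrl.grab_frame(n);save(f,n+"0.png");print(n,f["mtx"][0],-f["R"].T@f["t"],f["R"][2])
    for k in("booth","lip","lip_front","lip_pointer","mark_tip","fan_box","fan_button_top","solder_spool","driver_red","pliers_blue","tape_amber","battery_9v"):
        for d in ctrl.recognise(f,k)[:3]:
            print(k,np.round(d["pixel"]),round(d["confidence"],2),px2w(f,*d["pixel"]))
E
```

```text
{'t': 0.0, 'qpos': array([ 1.1591,  0.3843,  0.0164,  1.3712, -0.0063,  1.3882, -0.0465]), 'qd': array([-0.0006, -0.0001, -0.0005,  0.001 ,  0.0004, -0.0001, -0.0007]), 'tau': array([ -0.0004, -62.759 ,   0.8441, -37.1823,   0.0165,   0.0143,
        -0.    ]), 'tcp_pos': array([ 0.2135, -0.5869,  0.2303]), 'ee_rot': array([-3.1396,  0.0001,  0.3489]), 'force': array([ 0.4023, -0.4192, -0.0483]), 'ft_torque': array([ 0.0106,  0.058 , -0.0275]), 'gripper_force': 0.0, 'opening': 0.08570167627383908}
side [443.2899   0.     319.8107] [1.2563 0.4014 1.2441] [-0.4991 -0.3039 -0.8115]
top [488.3617   0.     323.8378] [-0.1791  0.1015  1.0821] [ 0.6304 -0.0805 -0.7721]
booth [341. 131.] 0.62 [ 0.671  -0.0501  0.3058]
booth [446. 258.] 0.5 [ 0.4513 -0.2873  0.0446]
booth [333. 195.] 0.46 [ 0.6695 -0.0322  0.0794]
lip [327. 192.] 0.61 [ 0.6303 -0.0105  0.1402]
lip_front [339. 192.] 0.55 [ 0.6232 -0.0403  0.1434]
lip_front [452. 251.] 0.54 [ 0.4606 -0.3028  0.0592]
lip_pointer [336. 156.] 0.7 [ 0.675  -0.0398  0.221 ]
mark_tip [275. 268.] 0.74 [0.4892 0.1419 0.0354]
mark_tip [389. 157.] 0.38 [ 0.6248 -0.1602  0.2495]
fan_box [447. 256.] 0.84 [ 0.4546 -0.2902  0.0483]
fan_box [428. 197.] 0.68 [ 0.6435 -0.2923  0.0572]
fan_button_top [431. 188.] 0.5 [ 0.6601 -0.3027  0.0742]
fan_button_top [449. 251.] 0.48 [ 0.4629 -0.2962  0.0572]
solder_spool [274. 266.] 0.74 [0.5047 0.1446 0.0211]
solder_spool [336. 180.] 0.2 [ 0.6604 -0.0383  0.1485]
solder_spool [337. 158.] 0.2 [ 0.6744 -0.0423  0.2141]
driver_red [316. 301.] 0.78 [0.4007 0.0502 0.0025]
pliers_blue [371. 274.] 0.58 [ 0.4534 -0.0979  0.009 ]
tape_amber [211. 299.] 0.73 [0.4441 0.3072 0.0007]
```

View pics/side0.png

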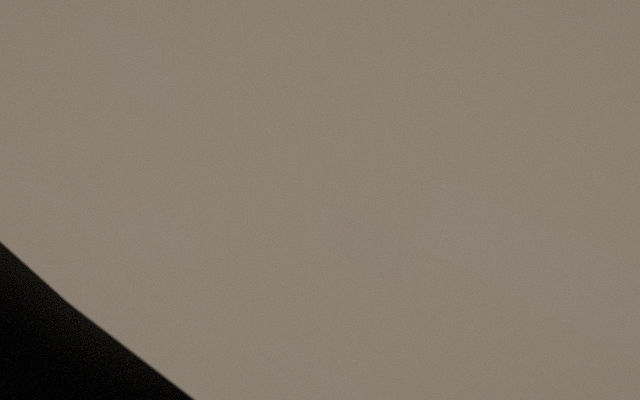

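View pics/top0.png

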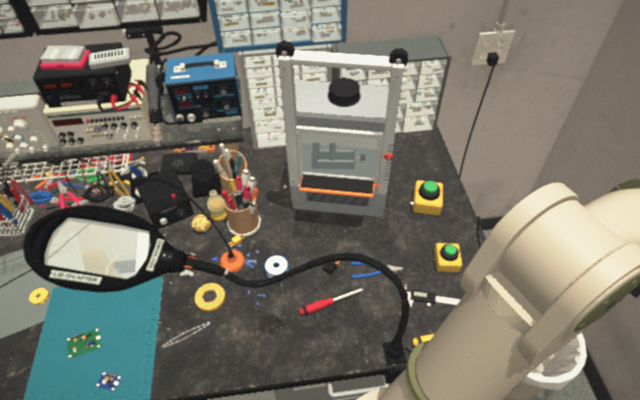

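```bash
python3 - <<'E'
from h import *
np.set_printoptions(precision=4,suppress=True)
f=ctrl.grab_frame("top");C=cloud(f);np.savez("top.npz",**{k:f[k] for k in("img","z_map","mtx","R","t")})
hsv=cv2.cvtColor(f["img"],cv2.COLOR_RGB2HSV).astype(int);H,S,V=hsv[...,0],hsv[...,1],hsv[...,2]
def rep(n,m,r):
    u0,u1,v0,v1=r;M=np.zeros_like(m);M[v0:v1,u0:u1]=m[v0:v1,u0:u1]
    P=C[M&(f["z_map"]>0)];vv,uu=np.nonzero(M)
    print(n,len(P),"u",uu.min(),uu.max(),"v",vv.min(),vv.max(),"\n lo",np.percentile(P,3,0),"hi",np.percentile(P,97,0),"med",np.median(P,0));return M
org=(H>=3)&(H<=16)&(S>150)&(V>110)
rep("lip",org,(285,400,165,215))
rep("red",((H<5)|(H>172))&(S>150)&(V>90),(375,400,145,170))
for n,r in(("boxfar",(405,455,175,225)),("boxnear",(425,475,235,280))):
    rep(n+" y",(H>18)&(H<32)&(S>130)&(V>80),r)
    m=rep(n+" g",(H>45)&(H<85)&(S>100),r)
    P=C[m]; top=P[P[:,2]>np.percentile(P[:,2],60)];print(" top",np.median(top,0),top.min(0),top.max(0))
# lip front edge per column
for u in range(300,380,10):
    vs=[v for v in range(175,215) if org[v,u]]
    print(u,vs[:1],vs[-1:],[C[v,u].round(3) for v in (vs[0],vs[-1])] if vs else "")
# post fronts
for v in (80,110,140,175,200,212): print(v,[(u,C[v,u].round(3)) for u in (290,294,298,380,386)])
im=cv2.cvtColor(f["img"],cv2.COLOR_RGB2BGR)
a=cv2.resize(im[135:220,280:400],None,fx=5,fy=5,interpolation=cv2.INTER_CUBIC);cv2.imwrite("pics/c1.png",a)
E
```

```text
lip 334 u 299 379 v 182 196 
 lo [ 0.6015 -0.1294  0.0877] hi [0.6675 0.0519 0.15  ] med [ 0.6279 -0.0374  0.1438]
red 26 u 384 392 v 154 158 
 lo [ 0.6234 -0.1871  0.1824] hi [ 0.6919 -0.1504  0.2579] med [ 0.6268 -0.1576  0.2533]
boxfar y 618 u 413 442 v 180 215 
 lo [ 0.6188 -0.3478  0.0001] hi [ 0.7128 -0.2579  0.0503] med [ 0.6379 -0.2897  0.0412]
boxfar g 150 u 423 437 v 181 193 
 lo [ 0.6509 -0.3216  0.0636] hi [ 0.6851 -0.2851  0.0784] med [ 0.6653 -0.3013  0.0737]
 top [ 0.669  -0.3028  0.0756] [ 0.648  -0.3181  0.0743] [ 0.6854 -0.2862  0.0813]
boxnear y 493 u 434 461 v 243 271 
 lo [ 0.4328 -0.3399  0.0015] hi [ 0.5031 -0.2679  0.0415] med [ 0.4476 -0.2895  0.0327]
boxnear g 107 u 444 456 v 244 255 
 lo [ 0.4563 -0.3142  0.0462] hi [ 0.4804 -0.2875  0.0614] med [ 0.4672 -0.3002  0.057 ]
 top [ 0.4692 -0.2978  0.059 ] [-0.1791 -0.3136  0.0574] [0.4817 0.1015 1.0821]
300 [187] [190] [array([0.653, 0.056, 0.145]), array([0.646, 0.057, 0.141])]
310 [188] [191] [array([0.648, 0.031, 0.142]), array([0.64 , 0.032, 0.14 ])]
320 [189] [192] [array([0.638, 0.006, 0.146]), array([0.6
[... 915 characters left out ...]
y([0.697, 0.051, 0.267])), (380, array([ 0.65 , -0.141,  0.285])), (386, array([ 0.638, -0.152,  0.294]))]
175 [(290, array([0.701, 0.078, 0.142])), (294, array([0.698, 0.067, 0.144])), (298, array([0.706, 0.056, 0.134])), (380, array([ 0.637, -0.147,  0.176])), (386, array([ 0.634, -0.162,  0.176]))]
200 [(290, array([0.735, 0.083, 0.001])), (294, array([0.696, 0.073, 0.045])), (298, array([0.694, 0.062, 0.046])), (380, array([ 0.636, -0.155,  0.077])), (386, array([ 0.692, -0.19 ,  0.005]))]
212 [(290, array([ 0.693,  0.087, -0.002])), (294, array([0.69 , 0.076, 0.001])), (298, array([ 0.689,  0.065, -0.001])), (380, array([ 0.636, -0.159,  0.024])), (386, array([ 0.654, -0.182, -0.002]))]
```

View pics/c1.png

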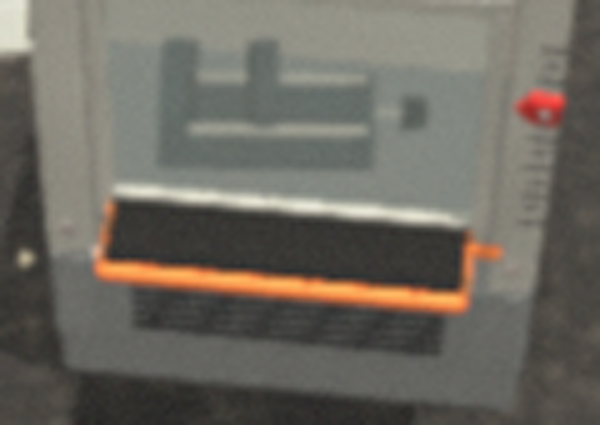

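```bash
cat >> h.py <<'E'
from scipy.spatial.transform import Rotation as Ro
def target(a_deg,tilt_deg=0):
    """tool z along azimuth a, dipped by tilt; tool x up"""
    a,t=np.radians([a_deg,tilt_deg]);z=np.array([np.cos(a)*np.cos(t),np.sin(a)*np.cos(t),-np.sin(t)])
    y=np.cross(z,[np.cos(a)*np.sin(t),np.sin(a)*np.sin(t),np.cos(t)])
    return Ro.from_matrix(np.c_[np.cross(y,z),y,z])
def rv(a,t=0,o=None):
    o=o or ctrl.get_obs();return (target(a,t)*Ro.from_euler("xyz",o["ee_rot"]).inv()).as_rotvec()/np.pi
E
python3 - <<'E'
from h import *
from types import SimpleNamespace
np.set_printoptions(precision=4,suppress=True)
d=np.load("top.npz");f={k:d[k] for k in d};C=cloud(f)
# post front plane fit
P=[]
for u,v in [(u,v) for u in(292,294,296) for v in range(100,200,6)]+[(u,v) for u in(381,383,385) for v in range(110,200,6)]: P.append(C[v,u])
P=np.array(P);th=-0.278
for _ in range(5):
    A=np.c_[P[:,1],np.ones(len(P))];w=np.linalg.lstsq(A,P[:,0],rcond=None)[0];r=abs(A@w-P[:,0]);P=P[r<max(.006,1.5*np.median(r))]
th=-np.arctan(w[0]);print("theta",np.degrees(th),"n",len(P),r.max(),w)
n=np.array([np.cos(th),np.sin(th),0]);yb=np.array([-np.sin(th),np.cos(th),0]);dpost=np.median(P@n)
def hit(u,v,xb):
    c=np.linalg.inv(f["mtx"])@[u,v,1];ray=f["R"].T@c;o=-f["R"].T@f["t"];D=dpost+.070+xb
    return o+ray*((D-o@n)/(ray@n))
pm=hit(377,185.4,-.075);mk=hit(383.4,156.2,-.075);print("pointer",pm,pm@yb,"mark",mk,mk@yb)
for u in(310,330,350,368):
  print("lipfront top",hit(u,{310:188,330:189.5,350:191,368:193}[u],-.113))
l=hit(299,190,-.115)@yb;rr=hit(373.3,196,-.115)@yb;print("lip ends yb",l,rr,"mid",(l+rr)/2)
print("origin",n*(dpost+.07)+yb*(l+rr)/2)
for t in(40,0): print(t,rv(30,t))
E
```

```text
theta -15.078310635929617 n 63 0.005910702620294694 [0.2694 0.6793]
pointer [ 0.6356 -0.1417  0.1383] 0.028500931362774554 mark [ 0.6336 -0.1488  0.2451] 0.021114355174890107
lipfront top [0.6429 0.0315 0.1484]
lipfront top [ 0.6295 -0.0181  0.1495]
lipfront top [ 0.6163 -0.0672  0.1506]
lipfront top [ 0.6044 -0.1112  0.1491]
lip ends yb 0.2261417513958824 0.035830593308023476 mid 0.13098617235195295
origin [ 0.7346 -0.0623  0.    ]
40 [ 0.1175 -0.2521  0.052 ]
0 [ 0.2115 -0.4536  0.0436]
```

Call:
servo_tool([
  {"z":0.06,"claw":1},
  {"x":0.04,"y":0.06,"z":0.1,"claw":1},
  {"x":0.08,"y":0.12,"z":0.15,"claw":1},
  {"x":0.12,"y":0.17,"z":0.15,"claw":1},
  {"x":0.16,"y":0.22,"z":0.15,"claw":1},
  {"x":0.2,"y":0.27,"z":0.15,"claw":1},
  {"x":0.24,"y":0.31,"z":0.15,"claw":1},
  {"x":0.28,"y":0.34,"z":0.15,"claw":1},
  {"x":0.3,"y":0.36,"z":0.15,"claw":1},
  {"x":0.3,"y":0.36,"z":0.15,"claw":1},
])

```text
validation failed for argument at $.ro...
```

Call:
servo_tool([
  {"x":0.0,"y":0.0,"z":0.06,"ax":0.0,"ay":0.0,"az":0.0,"claw":1.0},
  {"x":0.04,"y":0.06,"z":0.1,"ax":0.0,"ay":0.0,"az":0.0,"claw":1.0},
  {"x":0.08,"y":0.12,"z":0.15,"ax":0.0,"ay":0.0,"az":0.0,"claw":1.0},
  {"x":0.14,"y":0.2,"z":0.15,"ax":0.0,"ay":0.0,"az":0.0,"claw":1.0},
  {"x":0.2,"y":0.27,"z":0.15,"ax":0.0,"ay":0.0,"az":0.0,"claw":1.0},
  {"x":0.26,"y":0.32,"z":0.15,"ax":0.0,"ay":0.0,"az":0.0,"claw":1.0},
  {"x":0.3,"y":0.36,"z":0.15,"ax":0.0,"ay":0.0,"az":0.0,"claw":1.0},
  {"x":0.3,"y":0.36,"z":0.15,"ax":0.0,"ay":0.0,"az":0.0,"claw":1.0},
])

```text
t: 2.35
tcp_pos: [0.4566, -0.2949, 0.3514]
ee_rot: [-3.141, -0.002, 0.356]
force: [-1.0, -0.6, 0.7]
opening: 0.0001
gripper_force: 0.0
```

Call:
servo_tool([
  {"x":0.02,"y":0.02,"z":0.0,"ax":0.025,"ay":-0.05,"az":0.005},
  {"x":0.04,"y":0.04,"z":0.0,"ax":0.05,"ay":-0.1,"az":0.01},
  {"x":0.06,"y":0.06,"z":0.0,"ax":0.07,"ay":-0.15,"az":0.015},
  {"x":0.08,"y":0.08,"z":0.0,"ax":0.09,"ay":-0.2,"az":0.02},
  {"x":0.1,"y":0.1,"z":0.0,"ax":0.117,"ay":-0.25,"az":0.025},
  {"x":0.12,"y":0.12,"z":0.0,"ax":0.14,"ay":-0.3,"az":0.03},
  {"x":0.12,"y":0.12,"z":0.0,"ax":0.14,"ay":-0.3,"az":0.03},
])

```text
validation failed for argument at $.ro...
```

```bash
python3 -c "
from h import *
o=ctrl.get_obs();print(o['t'],o['qpos'].round(3),o['tcp_pos'],o['ee_rot'],Ro.from_euler('xyz',o['ee_rot']).as_matrix()[:,2],rv(30,0))"
```

```text
2.35 [ 0.702  0.19  -0.225  1.359  0.04   1.597 -0.733] [ 0.45664694 -0.29488906  0.35144565] [-3.14079722e+00 -1.62925432e-03  3.55792357e-01] [ 0.00125014  0.00131314 -0.99999836] [ 0.21263407 -0.45248701  0.04176871]
```

Call:
servo_tool([
  {"x":0.02,"y":0.02,"z":0.0,"ax":0.025,"ay":-0.05,"az":0.005,"claw":1.0},
  {"x":0.04,"y":0.04,"z":0.0,"ax":0.05,"ay":-0.1,"az":0.01,"claw":1.0},
  {"x":0.06,"y":0.06,"z":0.0,"ax":0.07,"ay":-0.15,"az":0.015,"claw":1.0},
  {"x":0.08,"y":0.08,"z":0.0,"ax":0.09,"ay":-0.2,"az":0.02,"claw":1.0},
  {"x":0.1,"y":0.1,"z":0.0,"ax":0.117,"ay":-0.25,"az":0.025,"claw":1.0},
  {"x":0.12,"y":0.12,"z":0.0,"ax":0.14,"ay":-0.3,"az":0.03,"claw":1.0},
  {"x":0.12,"y":0.12,"z":0.0,"ax":0.14,"ay":-0.3,"az":0.03,"claw":1.0},
])

```text
t: 3.22
tcp_pos: [0.5483, -0.203, 0.3482]
ee_rot: [-3.069, -1.036, 0.406]
force: [-0.3, -0.4, -0.6]
opening: 0.0005
gripper_force: 0.0
```

```bash
python3 -c "
from h import *
o=ctrl.get_obs();print(o['t'],o['qpos'].round(3),o['tcp_pos'],o['ee_rot'],Ro.from_euler('xyz',o['ee_rot']).as_matrix()[:,2],rv(30,0))"
```

```text
3.225 [ 0.979  0.043 -0.151  1.919 -1.129  1.165  0.187] [ 0.54825238 -0.20300578  0.3482311 ] [-3.06880809 -1.03586286  0.40629046] [ 0.75943631  0.40589564 -0.50843409] [ 0.07076411 -0.15488893  0.01383275]
```

```bash
cat > fk.py <<'E'
import numpy as np
from scipy.spatial.transform import Rotation as Ro
X,Z=np.eye(3)[0],np.eye(3)[2]
def chain(q,s,c):
    z=lambda a:Ro.from_rotvec([0,0,a]);y=lambda a:Ro.from_rotvec([0,a,0])
    R=[z(s[0]*q[0]+c[0])];
    for f,a in((y,q[1]),(z,s[1]*q[2]),(y,q[3]),(z,s[2]*q[4]),(y,q[5]),(z,s[3]*q[6]+c[1])): R.append(R[-1]*f(a))
    return R
E
cat > fit.py <<'E'
import itertools
from fk import *
D=[([1.1591,.3843,.0164,1.3712,-.0063,1.3882,-.0465],[.2135,-.5869,.2303],[-3.1396,.0001,.3489]),
([.702,.19,-.225,1.359,.04,1.597,-.733],[.4566,-.2949,.3514],[-3.1408,-.0016,.3558]),
([.979,.043,-.151,1.919,-1.129,1.165,.187],[.5483,-.2030,.3482],[-3.0688,-1.0359,.4063])]
from scipy.optimize import least_squares
best=[]
for s in itertools.product((1,-1),repeat=4):
  for c0 in((0,0),(0,1.57),(0,3.14),(0,-1.57),(-2.4,0),(-2.4,2)):
    r=least_squares(lambda c:np.concatenate([(chain(q,s,c)[-1]*Ro.from_euler("xyz",e).inv()).as_rotvec() for q,p,e in D]),c0)
    best.append((r.cost,s,r.x))
best.sort(key=lambda b:b[0]);print(best[:3])
_,s,c=best[0]
A=[];B=[]
for q,p,e in D:
    R=chain(q,s,c)
    # z0, z after q3, z after q5, z after 7, x offsets after q2.. 
    A.append(np.c_[Z,R[2].apply(Z),R[4].apply(Z),R[6].apply(Z),R[2].apply(X)-R[3].apply(X),R[5].apply(X)]);B.append(p)
w,res,rk,sv=np.linalg.lstsq(np.vstack(A),np.concatenate(B),rcond=None)
print(w,rk,sv,np.abs(np.vstack(A)@w-np.concatenate(B)).max())
E
python3 fit.py; python3 -c "
from h import *
f=ctrl.grab_frame('wrist');print(f['T_tool_cam'].round(3),f['mtx']);save(f,'w0.png')"
```

```text
[(np.float64(2.817258988889217e-07), (-1, -1, -1, -1), array([7.29490015e-04, 1.57132064e+00])), (np.float64(2.817258988889312e-07), (-1, -1, -1, -1), array([7.29490001e-04, 1.57132064e+00])), (np.float64(2.8172589888907036e-07), (-1, -1, -1, -1), array([7.29490076e-04, 1.57132064e+00]))]
[0.14676457 0.49087481 0.42341149 0.31704769 0.03595871 0.01112502] 6 [3.50632828 2.73691795 0.95955713 0.33283113 0.19540726 0.1033012 ] 0.031885697344960634
[[-0.001 -0.964 -0.267  0.068]
 [ 1.    -0.001 -0.001 -0.001]
 [ 0.001 -0.267  0.964 -0.143]
 [ 0.     0.     0.     1.   ]] [[309.70691629   0.         320.40029197]
 [  0.         309.70691629 204.30463206]
 [  0.           0.           1.        ]]
```

```bash
cat >> fk.py <<'E'
S=(-1,-1,-1,-1);CC=(0,np.pi/2);W=[.14676,.49087,.42341,.31705,.03596,.01113]
def fk(q):
    R=chain(q,S,CC)
    return W[0]*Z+W[1]*R[2].apply(Z)+W[2]*R[4].apply(Z)+W[3]*R[6].apply(Z)+W[4]*(R[2].apply(X)-R[3].apply(X))+W[5]*R[5].apply(X),R[-1],R
lo=np.array([-2.95,-.25,-1.52,.18,-1.44,.02,-3.01]);hi=np.array([2.95,2.06,1.56,2.33,4.58,2.06,3.01])
from scipy.optimize import least_squares
def ik(p,R,q0,w=.02,q3=0):
    f=lambda q:np.r_[(fk(q)[0]-p)*5,(fk(q)[1]*R.inv()).as_rotvec(),w*(q-q0),w*3*(q[2]-q3)]
    r=least_squares(f,np.clip(q0,lo+.03,hi-.03),bounds=(lo+.02,hi-.02));return r.x,r.fun[:6]
def orient(a,tilt,spin):
    """z along azimuth a dipped by tilt, tool x = up turned by spin (deg) about z (90: to the right... )"""
    a,t=np.radians([a,tilt]);z=np.array([np.cos(a)*np.cos(t),np.sin(a)*np.cos(t),-np.sin(t)])
    u=np.array([np.cos(a)*np.sin(t),np.sin(a)*np.sin(t),np.cos(t)]);y=np.cross(z,u)
    return Ro.from_rotvec(z*np.radians(spin))*Ro.from_matrix(np.c_[u,y,z])
E
python3 - <<'E'
from fk import *
np.set_printoptions(precision=3,suppress=True)
for a in(10,30,45):
  for spin in(90,180):
    for q7 in(-1.5,0,1.5):
      for z in(.125,.235):
        q,e=ik(np.array([.60,-.085,z]),orient(a,0,spin),np.array([.6,.9,0,2.1,4.0,.9,q7]),.005)
        if abs(e).max()<.05:
            R=fk(q)[2];el=W[0]*Z+W[1]*R[2].apply(Z);print(a,spin,z,q,abs(e).max().round(3),"x",orient(a,0,spin).as_matrix()[:,0],"elbow",el,"wrist",el+W[2]*R[4].apply(Z))
E
python3 -c "
from h import *
d=np.load('top.npz');C=cloud({k:d[k] for k in d})
for u,v in((560,120),(600,180),(630,120),(500,200),(480,180)):print(u,v,C[v,u].round(2))"
```

```text
30 90 0.235 [-0.293  0.754  1.231  2.31   4.156  2.04  -0.731] 0.042 x [ 0.5   -0.866  0.   ] elbow [0.322 0.097 0.505] wrist [ 0.293 -0.22   0.225]
30 90 0.235 [-0.293  0.754  1.231  2.31   4.156  2.04  -0.731] 0.042 x [ 0.5   -0.866  0.   ] elbow [0.322 0.097 0.505] wrist [ 0.293 -0.22   0.225]
30 90 0.235 [-0.293  0.754  1.23   2.31   4.156  2.04  -0.731] 0.042 x [ 0.5   -0.866  0.   ] elbow [0.322 0.097 0.505] wrist [ 0.293 -0.22   0.225]
30 180 0.235 [-0.293  0.754  1.231  2.31   4.156  2.04  -2.302] 0.042 x [ 0. -0. -1.] elbow [0.322 0.097 0.505] wrist [ 0.293 -0.22   0.225]
30 180 0.235 [-0.293  0.754  1.23   2.31   4.156  2.04  -2.302] 0.042 x [ 0. -0. -1.] elbow [0.322 0.097 0.505] wrist [ 0.293 -0.22   0.225]
30 180 0.235 [-0.293  0.754  1.23   2.31   4.156  2.04  -2.302] 0.042 x [ 0. -0. -1.] elbow [0.322 0.097 0.505] wrist [ 0.293 -0.22   0.225]
45 90 0.125 [ 0.472  0.688  0.264  2.178  4.56   1.698 -0.312] 0.0 x [ 0.707 -0.707  0.   ] elbow [ 0.278 -0.142  0.526] wrist [ 0.331 -0.271  0.126]
45 90 0.235 [ 0.356  0.484  0.406  2.158  4.56   1.696 -0.549] 0.0 x [ 0.707 -0.
[... 967 characters left out ...]
5 [ 0.472  0.688  0.264  2.178  4.56   1.698 -1.882] 0.0 x [ 0. -0. -1.] elbow [ 0.278 -0.142  0.526] wrist [ 0.331 -0.271  0.126]
45 180 0.235 [ 0.356  0.484  0.405  2.158  4.56   1.695 -2.12 ] 0.001 x [ 0. -0. -1.] elbow [ 0.214 -0.08   0.581] wrist [ 0.332 -0.272  0.223]
45 180 0.125 [ 0.472  0.688  0.264  2.178  4.56   1.698 -1.882] 0.0 x [ 0. -0. -1.] elbow [ 0.278 -0.142  0.526] wrist [ 0.331 -0.271  0.126]
45 180 0.235 [ 0.356  0.484  0.405  2.158  4.56   1.695 -2.119] 0.001 x [ 0. -0. -1.] elbow [ 0.214 -0.08   0.581] wrist [ 0.332 -0.272  0.223]
560 120 [ 1.07 -0.94 -0.12]
600 180 [ 0.79 -0.96 -0.14]
630 120 [ 0.81 -0.95  0.1 ]
500 200 [ 1.08 -0.84 -0.57]
480 180 [ 1.08 -0.71 -0.41]
```

```bash
python3 - <<'E'
from fk import *
np.set_printoptions(precision=2,suppress=True)
for a in(10,20,30,40,50):
  for t in(0,10,15,20,25,30):
    for z in(.125,.235):
      best=None
      for q3 in(-.8,0,.8):
        q,e=ik(np.array([.60,-.085,z]),orient(a,t,0),np.array([.9,.3,q3,2.1,-1.3,1.3,.3]),.003,q3)
        k=abs(e).max()
        if best is None or k<best[0]: best=(k,q)
      if best[0]<.02:
        q=best[1];R=fk(q)[2];el=W[0]*Z+W[1]*R[2].apply(Z);print(a,t,z,q,best[0].round(3),"elbow",el,"wrist",el+W[2]*R[4].apply(Z))
E
```

```text
20 30 0.235 [ 1.88  0.2  -1.5   2.24 -1.42  0.5   0.43] 0.01 elbow [-0.03 -0.09  0.63] wrist [ 0.29 -0.17  0.36]
30 20 0.235 [ 1.77  0.57 -1.46  2.25 -1.42  0.43  0.74] 0.0 elbow [-0.05 -0.26  0.56] wrist [ 0.29 -0.21  0.32]
30 25 0.125 [ 1.65  0.94 -1.47  2.31 -1.42  0.04  0.98] 0.012 elbow [-0.03 -0.4   0.44] wrist [ 0.3  -0.21  0.24]
30 25 0.235 [ 1.62  0.26 -1.16  2.21 -1.42  0.7   0.61] 0.0 elbow [-0.01 -0.13  0.62] wrist [ 0.3  -0.21  0.34]
30 30 0.125 [ 1.58  0.64 -1.29  2.29 -1.42  0.27  0.84] 0.0 elbow [-0.   -0.29  0.54] wrist [ 0.31 -0.2   0.26]
30 30 0.235 [ 1.27  0.13 -0.76  2.17 -1.35  0.8   0.48] 0.0 elbow [ 0.02 -0.06  0.63] wrist [ 0.31 -0.2   0.36]
40 0 0.125 [ 1.58  1.17 -1.2   2.25 -1.42  0.54  1.35] 0.0 elbow [-0.   -0.45  0.34] wrist [ 0.3  -0.26  0.12]
40 0 0.235 [ 1.65  0.96 -1.35  2.23 -1.42  0.59  1.09] 0.0 elbow [-0.03 -0.4   0.43] wrist [ 0.31 -0.26  0.22]
40 10 0.125 [ 1.54  0.92 -1.13  2.25 -1.42  0.57  1.19] 0.0 elbow [ 0.01 -0.39  0.44] wrist [ 0.31 -0.25  0.17]
40 10 0.235 [ 1.57  0.58 -1.13  2.19 -1.42  0.81  0.9 ] 0.0 elbow [ 0.   -0.27  0.56] wrist
[... 1558 characters left out ...]
9] wrist [ 0.36 -0.29  0.3 ]
50 20 0.125 [ 1.25  0.62 -0.75  2.08 -1.18  0.9   0.85] 0.0 elbow [ 0.09 -0.27  0.55] wrist [ 0.36 -0.28  0.22]
50 20 0.235 [ 1.27  0.41 -0.76  2.   -1.16  1.05  0.62] 0.0 elbow [ 0.06 -0.19  0.6 ] wrist [ 0.37 -0.29  0.32]
50 25 0.125 [ 1.23  0.56 -0.75  2.06 -1.12  0.86  0.75] 0.0 elbow [ 0.09 -0.25  0.56] wrist [ 0.37 -0.28  0.25]
50 25 0.235 [ 1.25  0.38 -0.76  1.97 -1.09  1.03  0.53] 0.0 elbow [ 0.06 -0.17  0.6 ] wrist [ 0.37 -0.28  0.35]
50 30 0.125 [ 1.21  0.52 -0.75  2.04 -1.04  0.83  0.64] 0.0 elbow [ 0.09 -0.23  0.57] wrist [ 0.38 -0.27  0.27]
50 30 0.235 [ 1.23  0.34 -0.76  1.94 -1.    1.01  0.42] 0.0 elbow [ 0.05 -0.16  0.61] wrist [ 0.38 -0.27  0.37]
```

```bash
cat > st.py <<'E'
from h import *;from fk import orient
import sys
np.set_printoptions(precision=4,suppress=True)
o=ctrl.get_obs();a,t,*p=map(float,sys.argv[1:]);Rn=Ro.from_euler('xyz',o['ee_rot']);z=Rn.as_matrix()[:,2]
print("t",o['t'],"q",o['qpos'].round(2),"tcp",o['tcp_pos'],"az",np.degrees(np.arctan2(z[1],z[0])),"dip",np.degrees(np.arcsin(-z[2])),"F",o['force'])
print("rv",(orient(a,t,0)*Rn.inv()).as_rotvec()/np.pi,"d",(np.array(p)-o['tcp_pos'])/.8 if p else "")
E
python3 st.py 45 15 .53 -.19 .28
```

```text
t 3.275 q [ 0.98  0.04 -0.15  1.91 -1.12  1.17  0.18] tcp [ 0.5488 -0.2035  0.3499] az 28.070459806983205 dip 30.673809717335388 F [ 0.0954 -0.1742  0.4564]
rv [ 0.0426 -0.0772  0.0984] d [-0.0235  0.0168 -0.0874]
```

Call:
servo_tool([
  {"x":-0.01,"y":0.0,"z":-0.02,"ax":0.015,"ay":-0.026,"az":0.033,"claw":1.0},
  {"x":-0.02,"y":0.01,"z":-0.05,"ax":0.03,"ay":-0.052,"az":0.066,"claw":1.0},
  {"x":-0.02,"y":0.02,"z":-0.08,"ax":0.043,"ay":-0.077,"az":0.098,"claw":1.0},
  {"x":-0.02,"y":0.02,"z":-0.08,"ax":0.043,"ay":-0.077,"az":0.098,"claw":1.0},
  {"x":-0.02,"y":0.02,"z":-0.08,"ax":0.043,"ay":-0.077,"az":0.098,"claw":1.0},
])

```text
t: 3.9
tcp_pos: [0.5343, -0.1876, 0.2891]
ee_rot: [3.128, -1.31, 0.797]
force: [0.6, 0.0, -0.1]
opening: -0.0003
gripper_force: 0.0
```

```bash
python3 st.py 45 15 .562 -.157 .10
```

```text
t 3.9 q [ 1.04  0.37 -0.14  1.89 -1.25  1.47  0.69] tcp [ 0.5343 -0.1876  0.2891] az 44.89246825156294 dip 14.943167573600158 F [ 0.6274  0.0002 -0.1288]
rv [0.0005 0.001  0.0003] d [ 0.0347  0.0383 -0.2364]
```

Call:
servo_tool([
  {"x":0.0,"y":0.0,"z":-0.05,"ax":0.0,"ay":0.0,"az":0.0,"claw":1.0},
  {"x":0.0,"y":0.0,"z":-0.1,"ax":0.0,"ay":0.0,"az":0.0,"claw":1.0},
  {"x":0.01,"y":0.01,"z":-0.15,"ax":0.0,"ay":0.0,"az":0.0,"claw":1.0},
  {"x":0.02,"y":0.02,"z":-0.2,"ax":0.0,"ay":0.0,"az":0.0,"claw":1.0},
  {"x":0.03,"y":0.035,"z":-0.236,"ax":0.0,"ay":0.0,"az":0.0,"claw":1.0},
  {"x":0.034,"y":0.038,"z":-0.236,"ax":0.0,"ay":0.0,"az":0.0,"claw":1.0},
  {"x":0.034,"y":0.038,"z":-0.236,"ax":0.0,"ay":0.0,"az":0.0,"claw":1.0},
])

```text
t: 4.78
tcp_pos: [0.5619, -0.1578, 0.1014]
ee_rot: [3.117, -1.312, 0.809]
force: [-0.4, -0.0, 0.3]
opening: -0.0002
gripper_force: 0.0
```

```bash
python3 st.py 45 15 .626 -.093 .10; python3 - <<'E'
from h import *
f=ctrl.grab_frame("wrist");g=ctrl.grab_frame("top")
im=np.vstack([f["img"],g["img"][100:300]]);cv2.imwrite("pics/w1.png",cv2.cvtColor(im,cv2.COLOR_RGB2BGR))
E
```

```text
t 4.775 q [ 0.99  0.71 -0.17  1.94 -1.33  1.28  1.05] tcp [ 0.5619 -0.1578  0.1014] az 44.87027355519673 dip 14.796217227914708 F [-0.3823 -0.0291  0.3174]
rv [0.0006 0.0022 0.0002] d [ 0.0802  0.0811 -0.0018]
```

View pics/w1.png

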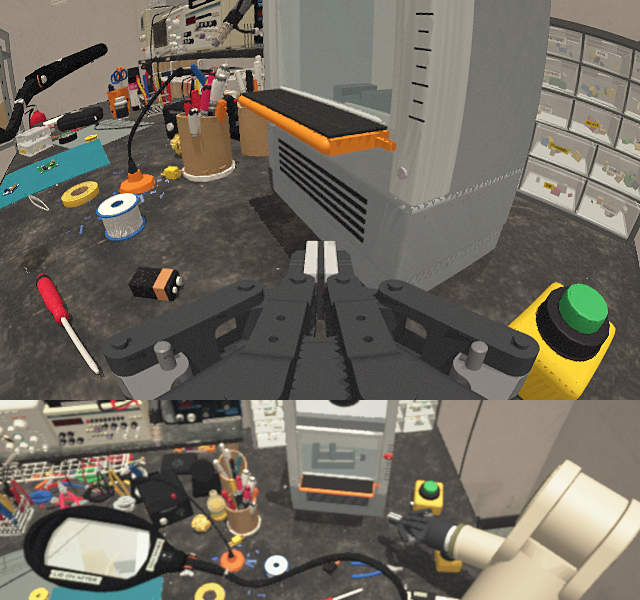

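```bash
cat >> h.py <<'E'
O=np.array([.7346,-.0623,0]);NB=np.array([.9655,-.2605,0]);YB=np.array([.2605,.9655,0])
def wcloud(f,o):
    v,u=np.mgrid[:400,:640];K=f["mtx"];x=(u-K[0,2])/K[0,0];y=(v-K[1,2])/K[1,1];r=np.hypot(x,y)+1e-9
    z=f["z_map"];s=np.tan(np.minimum(r,1.5))/r*z;c=np.stack([x*s,y*s,z],-1)
    T=f["T_tool_cam"];R=Ro.from_euler("xyz",o["ee_rot"]).as_matrix()
    w=(c@T[:3,:3].T+T[:3,3])@R.T+o["tcp_pos"]
    d=w-O;return np.stack([d@NB,d@YB,w[...,2]],-1)   # booth coords
E
python3 - <<'E'
from h import *
np.set_printoptions(precision=4,suppress=True)
o=ctrl.get_obs();f=ctrl.grab_frame("wrist");C=wcloud(f,o);z=f["z_map"]
h=cv2.cvtColor(f["img"],cv2.COLOR_RGB2HSV).astype(int);m=(h[...,0]>=3)&(h[...,0]<=16)&(h[...,1]>140)&(z>0)
m[:85]=0;m[165:]=0;m[:,:235]=0;m[:,405:]=0
P=C[m];print(len(P),np.percentile(P,[2,10,50,90,98],axis=0))
p=C[m&(np.arange(640)>389)[None]];print("pointer",len(p),p.min(0),np.median(p,0),p.max(0))
fr=P[P[:,0]<np.percentile(P[:,0],40)];print("front",np.percentile(fr[:,2],[2,50,98]))
print("post front",np.median(C[40:110,420:424].reshape(-1,3),0))
E
```

```text
2310 [[-0.1169 -0.1088  0.1235]
 [-0.1164 -0.0952  0.1382]
 [-0.1113 -0.0913  0.1427]
 [-0.077   0.0287  0.1459]
 [-0.0521  0.0925  0.1467]]
pointer 54 [-0.0783 -0.1103  0.1331] [-0.0753 -0.1092  0.1419] [-0.0647 -0.0982  0.1438]
front [0.138  0.1426 0.1456]
post front [-0.072  -0.1243  0.1875]
```

Call:
servo_tool([
  {"x":0.02,"y":0.02,"z":0.0,"ax":0.0,"ay":0.0,"az":0.0,"claw":1.0},
  {"x":0.04,"y":0.04,"z":0.0,"ax":0.0,"ay":0.0,"az":0.0,"claw":1.0},
  {"x":0.06,"y":0.06,"z":0.0,"ax":0.0,"ay":0.0,"az":0.0,"claw":1.0},
  {"x":0.08,"y":0.08,"z":0.0,"ax":0.0,"ay":0.0,"az":0.0,"claw":1.0},
  {"x":0.08,"y":0.08,"z":0.0,"ax":0.0,"ay":0.0,"az":0.0,"claw":1.0},
])

```text
t: 5.55
tcp_pos: [0.6258, -0.0899, 0.0997]
ee_rot: [3.134, -1.316, 0.795]
force: [-0.5, 0.7, 0.1]
opening: -0.0002
gripper_force: 0.0
```

Call:
servo_tool([
  {"x":0.0,"y":0.0,"z":0.01,"ax":0.0,"ay":0.0,"az":0.0,"claw":1.0},
  {"x":0.0,"y":0.0,"z":0.015,"ax":0.0,"ay":0.0,"az":0.0,"claw":1.0},
  {"x":0.0,"y":0.0,"z":0.02,"ax":0.0,"ay":0.0,"az":0.0,"claw":1.0},
  {"x":0.0,"y":0.0,"z":0.025,"ax":0.0,"ay":0.0,"az":0.0,"claw":1.0},
  {"x":0.0,"y":0.0,"z":0.03,"ax":0.0,"ay":0.0,"az":0.0,"claw":1.0},
  {"x":0.0,"y":0.0,"z":0.035,"ax":0.0,"ay":0.0,"az":0.0,"claw":1.0},
  {"x":0.0,"y":0.0,"z":0.04,"ax":0.0,"ay":0.0,"az":0.0,"claw":1.0},
  {"x":0.0,"y":0.0,"z":0.045,"ax":0.0,"ay":0.0,"az":0.0,"claw":1.0},
  {"x":0.0,"y":0.0,"z":0.05,"ax":0.0,"ay":0.0,"az":0.0,"claw":1.0},
])

```text
t: 6.68
tcp_pos: [0.6248, -0.0932, 0.1386]
ee_rot: [3.135, -1.313, 0.79]
force: [-2.5, -2.4, -3.5]
opening: -0.0002
gripper_force: 0.0
```

```bash
python3 st.py 45 15; cat > look.py <<'E'
from h import *
import sys
np.set_printoptions(precision=4,suppress=True)
o=ctrl.get_obs();f=ctrl.grab_frame("wrist");g=ctrl.grab_frame("top")
C=wcloud(f,o);z=f["z_map"];h=cv2.cvtColor(f["img"],cv2.COLOR_RGB2HSV).astype(int);H,S,V=h[...,0],h[...,1],h[...,2]
sel=lambda m,b:m&(z>0)&(C[...,0]>b[0])&(C[...,0]<b[1])&(C[...,1]>b[2])&(C[...,1]<b[3])
org=(H>=4)&(H<=18)&(S>130)
for n,m in(("pointer",sel(org,(-.085,-.06,-.115,-.099))),("lipfront",sel(org,(-.122,-.105,-.09,.09))),("red",sel(((H<4)|(H>172))&(S>130),(-.11,-.05,-.15,-.09)))):
    P=C[m];vu=np.argwhere(m)
    if len(P): print(n,len(P),"px",vu.mean(0)[::-1].round(0),"min",P.min(0),"med",np.median(P,0),"max",P.max(0),"z5-95",np.percentile(P[:,2],[5,95]))
    if n=="red" and len(P):
        for y in np.arange(-.13,-.098,.004):
            q=P[abs(P[:,1]-y)<.002]
            if len(q): print("  y",y.round(3),len(q),q[:,2].min(),q[:,2].max(),q[:,0].mean())
if len(sys.argv)>1:
    im=np.vstack([f["img"],cv2.resize(g["img"][120:220,250:410],(320,200),interpolation=cv2.INTER_CUBIC).repeat(1,0) if 0 else np.hstack([cv2.resize(g["img"][120:220,260:420],(320,200)),np.zeros((200,320,3),np.uint8)])])
    cv2.imwrite("pics/"+sys.argv[1],cv2.cvtColor(im,cv2.COLOR_RGB2BGR))
E
python3 look.py w2.png
```

```text
t 6.675 q [ 0.96  0.65 -0.35  1.95 -1.4   1.12  0.97] tcp [ 0.6248 -0.0932  0.1386] az 44.88389210459624 dip 14.762064327031498 F [-2.4969 -2.3508 -3.4761]
rv [-0.0006  0.0013  0.0005] d 
pointer 473 px [431. 242.] min [-0.0814 -0.115   0.1629] med [-0.0773 -0.1054  0.1674] max [-0.0725 -0.099   0.2534] z5-95 [0.1637 0.1688]
lipfront 2758 px [278. 204.] min [-0.1175 -0.09    0.1552] med [-0.1147 -0.0494  0.1696] max [-0.1104  0.0896  0.1734] z5-95 [0.1653 0.1713]
red 3179 px [509.  33.] min [-0.0841 -0.1309  0.1629] med [-0.0807 -0.1239  0.2482] max [-0.0677 -0.0924  0.2581] z5-95 [0.2413 0.2552]
  y -0.13 866 0.24050105651170073 0.2562896873646206 -0.07962794438919266
  y -0.126 710 0.19244488702389617 0.2575077692356197 -0.08136696238881756
  y -0.122 427 0.24047575242200508 0.25796310272006817 -0.08101316484935701
  y -0.118 588 0.16289320728296902 0.25669719635994737 -0.08065090557531987
  y -0.114 444 0.24052615253137544 0.2580647570752353 -0.08026620194701574
  y -0.11 142 0.2435944113625686 0.2573886878871856 -0.07984022753544548
```

View pics/w2.png

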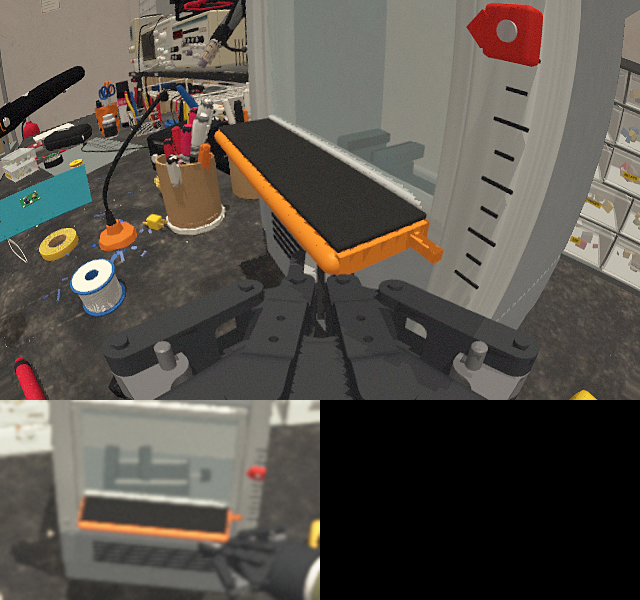

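Call:
servo_tool([
  {"x":0.0,"y":0.0,"z":0.006,"ax":0.0,"ay":0.0,"az":0.0,"claw":1.0},
  {"x":0.0,"y":0.0,"z":0.012,"ax":0.0,"ay":0.0,"az":0.0,"claw":1.0},
  {"x":0.0,"y":0.0,"z":0.018,"ax":0.0,"ay":0.0,"az":0.0,"claw":1.0},
  {"x":0.0,"y":0.0,"z":0.024,"ax":0.0,"ay":0.0,"az":0.0,"claw":1.0},
  {"x":0.0,"y":0.0,"z":0.03,"ax":0.0,"ay":0.0,"az":0.0,"claw":1.0},
  {"x":0.0,"y":0.0,"z":0.036,"ax":0.0,"ay":0.0,"az":0.0,"claw":1.0},
  {"x":0.0,"y":0.0,"z":0.042,"ax":0.0,"ay":0.0,"az":0.0,"claw":1.0},
  {"x":0.0,"y":0.0,"z":0.048,"ax":0.0,"ay":0.0,"az":0.0,"claw":1.0},
  {"x":0.0,"y":0.0,"z":0.054,"ax":0.0,"ay":0.0,"az":0.0,"claw":1.0},
  {"x":0.0,"y":0.0,"z":0.06,"ax":0.0,"ay":0.0,"az":0.0,"claw":1.0},
  {"x":0.0,"y":0.0,"z":0.06,"ax":0.0,"ay":0.0,"az":0.0,"claw":1.0},
])

```text
t: 8.15
tcp_pos: [0.6253, -0.0931, 0.1874]
ee_rot: [3.13, -1.314, 0.795]
force: [-0.2, -4.7, -0.8]
opening: 0.0003
gripper_force: 0.0
```

```bash
python3 st.py 45 15;python3 look.py
```

```text
t 8.15 q [ 0.96  0.55 -0.35  1.95 -1.39  1.15  0.87] tcp [ 0.6253 -0.0931  0.1874] az 44.88241010200704 dip 14.704563587012949 F [-0.1582 -4.6916 -0.7962]
rv [-0.0005  0.0018  0.0004] d 
pointer 471 px [429. 249.] min [-0.081  -0.114   0.2117] med [-0.0773 -0.1052  0.2165] max [-0.0662 -0.099   0.252 ] z5-95 [0.2127 0.2179]
lipfront 2747 px [278. 204.] min [-0.1175 -0.09    0.2038] med [-0.1147 -0.0498  0.2187] max [-0.1106  0.0898  0.222 ] z5-95 [0.2145 0.2204]
red 2516 px [482. 193.] min [-0.0919 -0.1306  0.2022] med [-0.0807 -0.1234  0.2508] max [-0.0708 -0.0922  0.2823] z5-95 [0.2424 0.2564]
  y -0.13 614 0.24134347552627747 0.25703148935392683 -0.07948632816015226
  y -0.126 588 0.20222677470899006 0.2722750148289242 -0.08103048608371873
  y -0.122 372 0.23247976041054438 0.27302205283333886 -0.0803007210093778
  y -0.118 493 0.23569992454356126 0.2823262469986331 -0.08026056830292838
  y -0.114 338 0.24110996103214388 0.2565216194401055 -0.08030017104058641
  y -0.11 108 0.23591518559649938 0.253094301192836 -0.0795905304407657
  y -0.106 2 0.23892132285943146 0.24813897175948382 -0.0757251219484292
```

Call:
servo_tool([
  {"x":0.0,"y":0.0,"z":0.006,"ax":0.0,"ay":0.0,"az":0.0,"claw":1.0},
  {"x":0.0,"y":0.0,"z":0.012,"ax":0.0,"ay":0.0,"az":0.0,"claw":1.0},
  {"x":0.0,"y":0.0,"z":0.018,"ax":0.0,"ay":0.0,"az":0.0,"claw":1.0},
  {"x":0.0,"y":0.0,"z":0.024,"ax":0.0,"ay":0.0,"az":0.0,"claw":1.0},
  {"x":0.0,"y":0.0,"z":0.03,"ax":0.0,"ay":0.0,"az":0.0,"claw":1.0},
  {"x":0.0,"y":0.0,"z":0.033,"ax":0.0,"ay":0.0,"az":0.0,"claw":1.0},
  {"x":0.0,"y":0.0,"z":0.034,"ax":0.0,"ay":0.0,"az":0.0,"claw":1.0},
  {"x":0.0,"y":0.0,"z":0.034,"ax":0.0,"ay":0.0,"az":0.0,"claw":1.0},
])

```text
t: 9.25
tcp_pos: [0.6248, -0.0928, 0.2138]
ee_rot: [3.135, -1.314, 0.791]
force: [-2.4, -4.1, -2.1]
opening: -0.0001
gripper_force: 0.0
```

```bash
python3 st.py 45 15;python3 look.py w3.png; python3 - <<'E'
import cv2
i=cv2.imread('pics/w3.png')[130:270,380:580];cv2.imwrite('pics/w3c.png',cv2.resize(i,None,fx=4,fy=4,interpolation=cv2.INTER_CUBIC))
E
```

```text
t 9.25 q [ 0.97  0.5  -0.36  1.95 -1.38  1.16  0.81] tcp [ 0.6248 -0.0928  0.2138] az 44.92378244797006 dip 14.72809784655637 F [-2.3513 -4.0888 -2.0561]
rv [-0.0007  0.0015  0.0003] d 
pointer 370 px [427. 250.] min [-0.0812 -0.1147  0.2326] med [-0.0776 -0.104   0.2426] max [-0.0704 -0.099   0.2533] z5-95 [0.2389 0.2452]
lipfront 2753 px [279. 204.] min [-0.1173 -0.09    0.2326] med [-0.1148 -0.0497  0.2449] max [-0.1104  0.0899  0.2487] z5-95 [0.2408 0.2466]
red 1900 px [463. 259.] min [-0.084  -0.1305  0.232 ] med [-0.0806 -0.123   0.252 ] max [-0.0656 -0.092   0.2734] z5-95 [0.2427 0.2566]
  y -0.13 424 0.24093992347361864 0.2568836799093658 -0.07957347235408366
  y -0.126 448 0.23225149889992072 0.27337415756926076 -0.08061408629264163
  y -0.122 307 0.23206317604751087 0.27260681879850684 -0.07975609528518753
  y -0.118 390 0.23201174135624383 0.2573380374778343 -0.07981988588374254
  y -0.114 259 0.24219822529422214 0.2566716621553956 -0.08009396011313674
  y -0.11 68 0.24449952473376707 0.2517872401501265 -0.07975021907708661
  y -0.102 2 0.23850657604764625 0.23998376318864992 -0.06559924204315204
```

View pics/w3c.png

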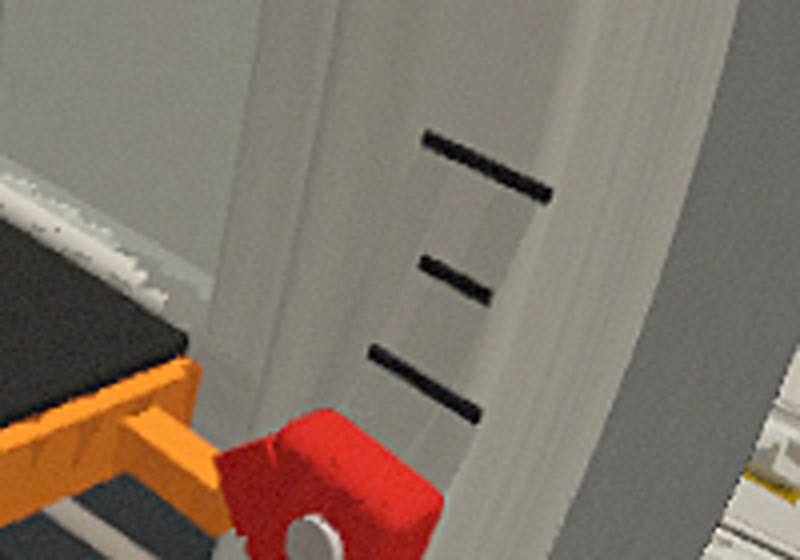

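Call:
servo_tool([
  {"x":0.0,"y":0.0,"z":0.003,"ax":0.0,"ay":0.0,"az":0.0,"claw":1.0},
  {"x":0.0,"y":0.0,"z":0.006,"ax":0.0,"ay":0.0,"az":0.0,"claw":1.0},
  {"x":0.0,"y":0.0,"z":0.008,"ax":0.0,"ay":0.0,"az":0.0,"claw":1.0},
  {"x":0.0,"y":0.0,"z":0.008,"ax":0.0,"ay":0.0,"az":0.0,"claw":1.0},
  {"x":0.0,"y":0.0,"z":0.008,"ax":0.0,"ay":0.0,"az":0.0,"claw":1.0},
])

```text
t: 9.98
tcp_pos: [0.6248, -0.0928, 0.2203]
ee_rot: [3.134, -1.314, 0.792]
force: [-4.0, -3.1, -2.2]
opening: -0.0
gripper_force: 0.0
```

```bash
python3 st.py 45 15;python3 look.py w4.png | grep -v "  y"
```

```text
t 9.975 q [ 0.97  0.49 -0.36  1.95 -1.38  1.17  0.8 ] tcp [ 0.6248 -0.0928  0.2203] az 44.92040009528483 dip 14.722266564542371 F [-4.0206 -3.0896 -2.1605]
rv [-0.0007  0.0015  0.0003] d 
pointer 389 px [428. 249.] min [-0.0811 -0.1145  0.2334] med [-0.0773 -0.1042  0.2497] max [-0.0653 -0.099   0.2545] z5-95 [0.2457 0.2506]
lipfront 2756 px [279. 204.] min [-0.1173 -0.09    0.2394] med [-0.1147 -0.0498  0.2515] max [-0.1103  0.0892  0.2549] z5-95 [0.2474 0.2531]
red 1763 px [458. 272.] min [-0.1048 -0.1304  0.2313] med [-0.0805 -0.1228  0.2523] max [-0.0675 -0.0922  0.2823] z5-95 [0.2429 0.2566]
```

Call:
servo_tool([
  {"x":0.0,"y":0.0,"z":-0.01,"ax":0.0,"ay":0.0,"az":0.0,"claw":1.0},
  {"x":0.0,"y":0.0,"z":-0.025,"ax":0.0,"ay":0.0,"az":0.0,"claw":1.0},
  {"x":-0.03,"y":-0.03,"z":-0.035,"ax":0.0,"ay":0.0,"az":0.0,"claw":1.0},
  {"x":-0.07,"y":-0.07,"z":-0.05,"ax":0.0,"ay":0.0,"az":0.0,"claw":1.0},
  {"x":-0.11,"y":-0.11,"z":-0.08,"ax":0.0,"ay":0.0,"az":0.0,"claw":1.0},
  {"x":-0.11,"y":-0.12,"z":-0.09,"ax":0.0,"ay":0.0,"az":0.0,"claw":1.0},
  {"x":-0.11,"y":-0.12,"z":-0.09,"ax":0.0,"ay":0.0,"az":0.0,"claw":1.0},
])

```text
t: 10.95
tcp_pos: [0.5371, -0.1886, 0.1474]
ee_rot: [3.141, -1.315, 0.785]
force: [0.2, 0.5, 0.1]
opening: 0.0004
gripper_force: 0.0
```

```bash
python3 st.py 45 15;python3 look.py w5.png; python3 - <<'E'
import cv2
i=cv2.imread('pics/w5.png')[60:200,300:500];cv2.imwrite('pics/w5c.png',cv2.resize(i,None,fx=4,fy=4,interpolation=cv2.INTER_CUBIC))
E
```

```text
t 10.95 q [ 1.12  0.64 -0.25  1.92 -1.22  1.32  0.94] tcp [ 0.5371 -0.1886  0.1474] az 44.92947655776573 dip 14.677333747121036 F [0.2112 0.4568 0.0859]
rv [-0.0012  0.0013  0.0004] d 
pointer 60 px [372.  45.] min [-0.0806 -0.1119  0.24  ] med [-0.0781 -0.1042  0.2475] max [-0.0712 -0.0996  0.2519] z5-95 [0.2452 0.2506]
lipfront 805 px [280.  44.] min [-0.1173 -0.0898  0.2426] med [-0.1157 -0.0356  0.2479] max [-0.1098  0.0886  0.2535] z5-95 [0.2434 0.2526]
red 491 px [389.  45.] min [-0.0832 -0.1312  0.193 ] med [-0.0805 -0.127   0.2485] max [-0.0654 -0.0987  0.2624] z5-95 [0.2415 0.2555]
  y -0.13 218 0.2407844608695426 0.25619460722760723 -0.07899175928741389
  y -0.126 82 0.222450629255755 0.2624238335006344 -0.08128344999985893
  y -0.122 51 0.19299424474448895 0.25633501701690536 -0.08086696757356046
  y -0.118 66 0.24066103129259087 0.25556480660027775 -0.08064451726499479
  y -0.114 57 0.24179850266156142 0.25551421215371317 -0.08041238229165114
  y -0.11 16 0.24569413387498124 0.25664772958115023 -0.0786762300696853
```

View pics/w5c.png

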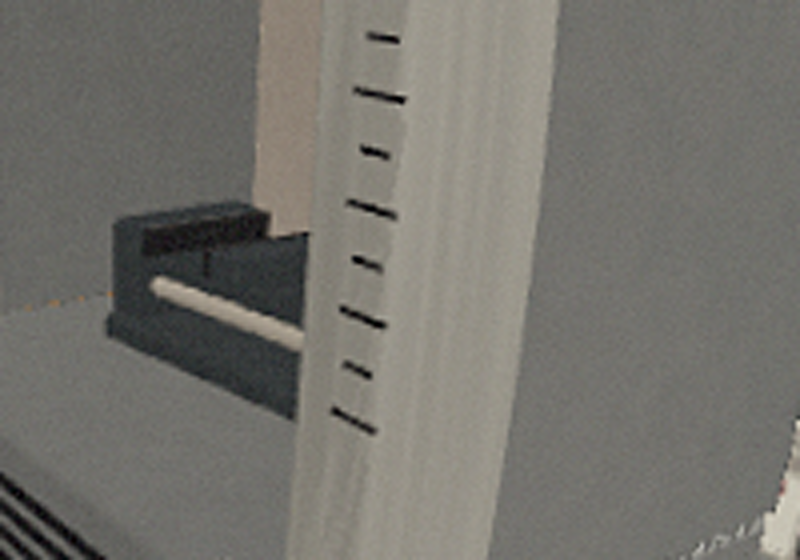

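```bash
python3 - <<'E'
import cv2
i=cv2.imread('pics/w5.png')[10:90,330:430];cv2.imwrite('pics/w5d.png',cv2.resize(i,None,fx=6,fy=6,interpolation=cv2.INTER_CUBIC))
E
python3 st.py 45 60 .50 -.25 .30
```

```text
t 11.05 q [ 1.12  0.64 -0.25  1.92 -1.22  1.32  0.94] tcp [ 0.5376 -0.1872  0.1486] az 45.048943512399525 dip 14.650051819822787 F [0.5694 0.5341 0.1124]
rv [-0.1779  0.1784 -0.0006] d [-0.047  -0.0785  0.1892]
```

View pics/w5d.png

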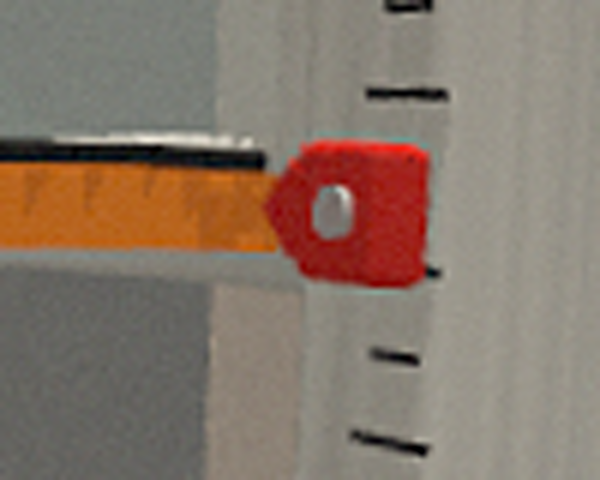

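Call:
servo_tool([
  {"x":-0.03,"y":-0.05,"z":0.05,"ax":0.0,"ay":0.0,"az":0.0,"claw":1.0},
  {"x":-0.05,"y":-0.08,"z":0.11,"ax":-0.03,"ay":0.03,"az":0.0,"claw":1.0},
  {"x":-0.07,"y":-0.1,"z":0.17,"ax":-0.07,"ay":0.07,"az":0.0,"claw":1.0},
  {"x":-0.08,"y":-0.12,"z":0.2,"ax":-0.11,"ay":0.11,"az":0.0,"claw":1.0},
  {"x":-0.08,"y":-0.13,"z":0.2,"ax":-0.15,"ay":0.15,"az":0.0,"claw":1.0},
  {"x":-0.08,"y":-0.14,"z":0.2,"ax":-0.19,"ay":0.19,"az":0.0,"claw":1.0},
  {"x":-0.08,"y":-0.14,"z":0.2,"ax":-0.23,"ay":0.23,"az":0.0,"claw":1.0},
  {"x":-0.08,"y":-0.14,"z":0.2,"ax":-0.27,"ay":0.27,"az":0.0,"claw":1.0},
  {"x":-0.08,"y":-0.14,"z":0.2,"ax":-0.296,"ay":0.296,"az":0.0,"claw":1.0},
  {"x":-0.08,"y":-0.14,"z":0.2,"ax":-0.296,"ay":0.296,"az":0.0,"claw":1.0},
  {"x":-0.08,"y":-0.14,"z":0.2,"ax":-0.296,"ay":0.296,"az":0.0,"claw":1.0},
])

```text
t: 12.42
tcp_pos: [0.4725, -0.3007, 0.308]
ee_rot: [3.141, -0.0, 0.787]
force: [-0.7, -0.2, 0.3]
opening: 0.0003
gripper_force: 0.0
```

```bash
python3 st.py 45 90 .468 -.30 .30; python3 - <<'E'
from h import *
np.set_printoptions(precision=4,suppress=True)
o=ctrl.get_obs();f=ctrl.grab_frame("wrist");save(f,"w6.png");C=wcloud(f,o);W=O+C[...,:1]*NB+C[...,1:2]*YB;W[...,2]=C[...,2]
h=cv2.cvtColor(f["img"],cv2.COLOR_RGB2HSV).astype(int);m=((h[...,0]>45)&(h[...,0]<85)&(h[...,1]>100)&(f["z_map"]>0)).astype(np.uint8)
n,l,s,c=cv2.connectedComponentsWithStats(m)
for i in range(1,n):
    if s[i,4]>80:
        P=W[l==i];P=P[(P[:,2]>np.percentile(P[:,2],95)-.006)];print(c[i],s[i,4],"n",len(P),"mean",P.mean(0),"lo",P.min(0),"hi",P.max(0),"mid",(P.min(0)+P.max(0))/2)
E
```

```text
t 12.425 q [ 0.65  0.23 -0.18  1.41  0.04  1.51 -0.31] tcp [ 0.4725 -0.3007  0.308 ] az -19.43352808829654 dip 89.93586618955032 F [-0.6706 -0.172   0.2583]
rv [ 0.0001  0.0003 -0.0005] d [-0.0057  0.0009 -0.01  ]
[432.6715  71.1167] 694 n 633 mean [ 0.6677 -0.3033  0.0746] lo [ 0.6502 -0.3222  0.0702] hi [ 0.6871 -0.2853  0.0779] mid [ 0.6687 -0.3038  0.0741]
[319.8213 175.0459] 414 n 400 mean [ 0.4695 -0.3013  0.0583] lo [ 0.455  -0.3166  0.0541] hi [ 0.4834 -0.2865  0.0611] mid [ 0.4692 -0.3016  0.0576]
```

View pics/w6.png

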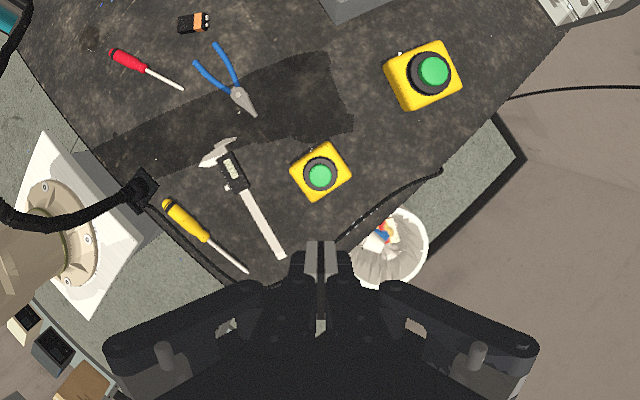

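Call:
servo_tool([
  {"x":-0.004,"y":0.0,"z":-0.06,"ax":0.0,"ay":0.0,"az":0.0,"claw":1.0},
  {"x":-0.004,"y":0.0,"z":-0.12,"ax":0.0,"ay":0.0,"az":0.0,"claw":1.0},
  {"x":-0.004,"y":0.0,"z":-0.18,"ax":0.0,"ay":0.0,"az":0.0,"claw":1.0},
  {"x":-0.004,"y":0.0,"z":-0.24,"ax":0.0,"ay":0.0,"az":0.0,"claw":1.0},
  {"x":-0.004,"y":0.0,"z":-0.28,"ax":0.0,"ay":0.0,"az":0.0,"claw":1.0},
  {"x":-0.004,"y":0.0,"z":-0.298,"ax":0.0,"ay":0.0,"az":0.0,"claw":1.0},
  {"x":-0.004,"y":0.0,"z":-0.298,"ax":0.0,"ay":0.0,"az":0.0,"claw":1.0},
  {"x":-0.004,"y":0.0,"z":-0.298,"ax":0.0,"ay":0.0,"az":0.0,"claw":1.0},
])

```text
t: 13.48
tcp_pos: [0.4704, -0.3018, 0.0713]
ee_rot: [3.138, 0.001, 0.786]
force: [-0.5, -0.0, -0.3]
opening: -0.0002
gripper_force: 0.0
```

Now press: target z ≈ 0.0515 in small steps.

Call:
servo_tool([
  {"x":0.0,"y":0.0,"z":-0.008,"ax":0.0,"ay":0.0,"az":0.0,"claw":1.0},
  {"x":0.0,"y":0.0,"z":-0.014,"ax":0.0,"ay":0.0,"az":0.0,"claw":1.0},
  {"x":0.0,"y":0.0,"z":-0.018,"ax":0.0,"ay":0.0,"az":0.0,"claw":1.0},
  {"x":0.0,"y":0.0,"z":-0.021,"ax":0.0,"ay":0.0,"az":0.0,"claw":1.0},
  {"x":0.0,"y":0.0,"z":-0.023,"ax":0.0,"ay":0.0,"az":0.0,"claw":1.0},
  {"x":0.0,"y":0.0,"z":-0.024,"ax":0.0,"ay":0.0,"az":0.0,"claw":1.0},
  {"x":0.0,"y":0.0,"z":-0.024,"ax":0.0,"ay":0.0,"az":0.0,"claw":1.0},
])

```text
t: 14.35
tcp_pos: [0.4699, -0.301, 0.052]
ee_rot: [3.139, 0.002, 0.787]
force: [-4.4, 3.6, 15.3]
opening: -0.0002
gripper_force: 7.7
```

Call:
servo_tool([
  {"x":0.0,"y":0.0,"z":0.005,"ax":0.0,"ay":0.0,"az":0.0,"claw":1.0},
  {"x":0.0,"y":0.0,"z":0.02,"ax":0.0,"ay":0.0,"az":0.0,"claw":1.0},
  {"x":0.0,"y":0.0,"z":0.06,"ax":0.0,"ay":0.0,"az":0.0,"claw":1.0},
  {"x":0.0,"y":0.0,"z":0.12,"ax":0.0,"ay":0.0,"az":0.0,"claw":1.0},
  {"x":0.0,"y":0.0,"z":0.18,"ax":0.0,"ay":0.0,"az":0.0,"claw":1.0},
  {"x":0.0,"y":0.0,"z":0.24,"ax":0.0,"ay":0.0,"az":0.0,"claw":1.0},
  {"x":0.0,"y":0.0,"z":0.25,"ax":0.0,"ay":0.0,"az":0.0,"claw":1.0},
  {"x":0.0,"y":0.0,"z":0.25,"ax":0.0,"ay":0.0,"az":0.0,"claw":1.0},
  {"x":0.0,"y":0.0,"z":0.25,"ax":0.0,"ay":0.0,"az":0.0,"claw":1.0},
])

```text
t: 15.48
tcp_pos: [0.4689, -0.3006, 0.2488]
ee_rot: [-3.14, 0.002, 0.787]
force: [0.2, -0.6, -0.1]
opening: 0.0001
gripper_force: 0.0
```

```bash
python3 - <<'E'
from h import *
np.set_printoptions(precision=4,suppress=True)
o=ctrl.get_obs();print(o["tcp_pos"],o["force"],abs(o["qd"]).max())
f=ctrl.grab_frame("wrist");C=wcloud(f,o);h=cv2.cvtColor(f["img"],cv2.COLOR_RGB2HSV).astype(int)
W=O+C[...,:1]*NB+C[...,1:2]*YB
m=(h[...,0]>45)&(h[...,0]<85)&(h[...,1]>100)&(f["z_map"]>0)&(W[...,0]<.55);print("button z",np.percentile(C[m][:,2],[50,90]),"xy",W[m].mean(0)[:2])
g=ctrl.grab_frame("top");G=cloud(g);d=G-O;x=d@NB;y=d@YB;h=cv2.cvtColor(g["img"],cv2.COLOR_RGB2HSV).astype(int)
m=(h[...,0]>=3)&(h[...,0]<=16)&(h[...,1]>150)&(x>-.125)&(x<-.1)&(abs(y)<.1)&(G[...,2]>.1)
print("lip front",m.sum(),np.percentile(G[m][:,2],[10,50,90]))
if abs(o["force"]).max()<2: print(ctrl.sign_off())
E
```

```text
[ 0.4689 -0.3006  0.2488] [ 0.2483 -0.5923 -0.0645] 0.0050653660028187105
button z [0.0584 0.0596] xy [ 0.3976 -0.2728]
lip front 278 [0.2461 0.2503 0.2542]
the job is handed in; nothing more can be done
None
```

The window was pushed up from beneath until its pointer stood level with the red marker (within about 1 mm by the wrist camera) and it stayed there; the green button on the smaller box was pressed fully down (15 N on the tool) and came back up, the arm drew clear, and the job was handed in at about 15.6 s.

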